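# Press the lids home on three hardware tins and stack them

## Task

Press the lids of all three metal tins fully home while the tins still stand on the bench; every lid is sitting up a little. Then build a column on the largest tin where it stands: set the middle-sized tin centred and square on it, and after that the smallest tin centred and square on the middle one, long sides parallel. Set the tins down rather than dropping them, and leave the other things on the bench alone.

Things in the scene. Friction and masses are not known exactly. Their poses are not given: they have to be found in the camera images.
- large_tin: largest oblong metal tin, 150 x 90 x 50 mm high when closed (x long, y wide), 0.75 kg, loose. Origin at the centre of its underside, z up. The steel body is 42 mm high; the top 8 mm is a flat lighter press-on lid, 2 mm smaller than the body all round. It is the foot of the column and stays where it stands
- middle_tin: middle-sized tin of the same make, 120 x 62 x 42 mm high when closed (x long, y wide), 0.35 kg, loose. Origin at the centre of its underside, z up. Body 34 mm high, lid 8 mm, 2 mm smaller all round. Its lid is seated at the -x end and stands up at the +x end. Grip the body across its width
- small_tin: smallest tin of the same make, 90 x 50 x 36 mm high when closed (x long, y wide), 0.22 kg, loose. Origin at the centre of its underside, z up. Body 28 mm high, lid 8 mm, 2 mm smaller all round. Grip the body across its width
- large_tin_lid (a joint): how far the largest tin's lid stands up evenly, in m: 0 fully home, at most 0.010. Stiff fit: moves down under about 6 N anywhere near its middle, and stays where it is left
- small_tin_lid (a joint): how far the smallest tin's lid stands up evenly, in m: 0 fully home, at most 0.010. Moves down under about 5 N, and stays where it is left
- middle_tin_lid (a joint): tilt of the middle tin's lid about its -x end, in rad: 0 fully home, at most 0.12 (its +x end then stands 14 mm up). Goes down under about 6 N at the raised end, about 10 N at its middle, and stays where it is left
- large_tin_lid_top (a point): centre of the top face of the largest tin's lid
- small_tin_lid_top (a point): centre of the top face of the smallest tin's lid
- middle_tin_lid_top (a point): centre of the top face of the middle tin's lid
- middle_tin_lid_end (a point): point on the top face of the middle tin's lid, on its centre line, 18 mm in from the raised (+x) end: where to press
- jar: bystander: closed glass jar, 72 mm across, 100 mm high, origin at the centre of its underside
- whetstone: bystander: grey stone 50 x 150 x 25 mm, long along y, origin at the centre of its underside
- brush: bystander: hand brush lying flat, along its x
- carton: bystander: cardboard box 110 x 130 x 75 mm, origin at the centre of its underside
Mind the look-alikes: they are no part of the job. What is shaped like the middle_tin but yellow is not meant.

How it is judged (in metres and radians):
On the way, in this order (a step that is already met when the one before it is completed fails the run):
1. all three lids are fully home, with the tins still standing on the bench (value of joint each of large_tin_lid, small_tin_lid below 0.0015 m and value of joint middle_tin_lid below 0.016 rad and height (world z) of each of large_tin, middle_tin, small_tin below 0.008 m and angle between each of large_tin, middle_tin, small_tin's own z axis and vertical below 0.1 rad), for 0.2 s.
2. the middle tin stands centred and square on the largest, let go (value of joint each of large_tin_lid, small_tin_lid below 0.0015 m and value of joint middle_tin_lid below 0.016 rad and x of middle_tin in the frame of large_tin between -0.012 and 0.012 m and y of middle_tin in the frame of large_tin between -0.012 and 0.012 m and z of middle_tin in the frame of large_tin between 0.045 and 0.055 m and angle between the x axis of middle_tin and the x axis of large_tin, either way round below 0.14 rad and contact force between the fingers and middle_tin below 0.2 N), for 0.2 s.
At the end, for the whole second after the job is handed in: Largest tin on the bench within 40 mm of its start, middle tin on it, smallest on top: each centred within 12 mm along both sides of the tin below, turned under 8 degrees from it (either way round), upright, released, at rest; all lids home within 1.5 mm (middle one under 0.016 rad) (all of step 2 and x of small_tin in the frame of middle_tin between -0.012 and 0.012 m and y of small_tin in the frame of middle_tin between -0.012 and 0.012 m and z of small_tin in the frame of middle_tin between 0.037 and 0.047 m and angle between the x axis of small_tin and the x axis of middle_tin, either way round below 0.14 rad and contact force between the fingers and large_tin below 0.2 N and contact force between the fingers and small_tin below 0.2 N and height (world z) of large_tin below 0.008 m and distance of large_tin from where it was at the start of the episode below 0.04 m and angle between each of large_tin, middle_tin, small_tin's own z axis and vertical below 0.08 rad and linear speed of each of large_tin, middle_tin, small_tin below 0.02 m/s); the robot touches nothing.
It fails at once if the jar, whetstone, brush or carton is moved more than 25 mm (distance of any of jar, whetstone, brush, carton from where it was at the start of the episode above 0.025 m).
It fails at once if a tin is dropped (falls free of the fingers faster than 0.5 m/s, a drop of about 15 mm or more) ((linear speed of middle_tin above 0.5 m/s and contact force between the fingers and middle_tin below 0.1 N) or (linear speed of small_tin above 0.5 m/s and contact force between the fingers and small_tin below 0.1 N)).
It also fails if it takes over 72 s, if anything falls off the work surface, if the arm or the gripper's body presses on something with over 40 N, if the wrist force passes 120 N, or if a joint passes its speed limit or range.

## Robot

A 7-joint arm with a two-finger parallel gripper is mounted at the origin on the work surface. World frame = base frame: x ahead of the robot, y to its left, z up, the work surface at z = 0. Lengths are in mm, angles in rad, forces in N, time in s.
With the tool pointing down it reaches from about 400 to 875 mm from the base axis. Payload 4.4 kg.
Tool frame: the origin (TCP) lies midway between the tips of the shut fingers; the grasp point (between the pads) lies 19 mm behind it; z points along the fingers, y is the line along which they close (so a half turn about z gives the same grasp; the last joint's range is limited). The gripper opens to 85 mm and grips with 20 to 120 N. Pads are 22 mm wide; open, the fingers measure 114 mm over their backs; the gripper's body (76 mm by 85 mm) begins 54 mm behind the grasp point. The pads swing forward as they close: fully open they stand 13 mm farther back than shut.
Start: joints at [1.269, 0.628, 0.038, 1.517, -0.027, 0.996, -0.02], TCP at [151.881, -632.021, 231.313] pointing down, gripper open.
Joint ranges: [-3.06, 3.06], [-0.37, 2.12], [-1.25, 1.32], [0.18, 2.47], [-1.1, 4.24], [0.23, 1.98], [-2.94, 2.94]. Speed limits (rad/s): [2.57, 2.57, 3.14, 3.14, 3.14, 3.14, 3.14].

## Interface

Orientations are given as [roll, pitch, yaw] about the fixed x, y, z axes, in that order (R = Rz(yaw) Ry(pitch) Rx(roll)).
In Python, from cell import ctrl gives the robot as it stands.
- The arm moves only by the shell command python3 -m crank 'ROWS' [OPENING]. ROWS is JSON, a list that holds one entry, the list of rows, each a list of 4 numbers: the shift along the tool's x, y, z normalised to -1 to 1, where 1 is 2.5 cm, then the turn about the tool's z normalised to -1 to 1, where 1 is 0.08 rad. In form: [[[dx, dy, dz, turn], ...]]. A call has 1 to 12 rows; each row shifts and turns the commanded pose from where the row before left it, along the tool's axes as they then stand; what a row does not reach is not made up. A row lasts 1/12 s, in which the tool goes at most 41.7 mm and 7.16 degrees, less where a joint would pass 70% of its speed; a pose out of reach is approached as far as the arm can. A call with a number of a shift or a turn outside -1 to 1 is refused whole. A call with a gripper value outside its range is refused whole. OPENING is the closure, from -1 (fully open) to 1 (shut), set as the call begins (- or left out, the last holds). The fingers move at their own pace and stop on an object; the grip force is fixed at half the most. Time passes only in rows, so rows that do not move let the fingers close. It gives the time, the measured TCP pose, the force, the opening and the grip force at its end, in the units of the state.
- ctrl.read_state(): the state, without advancing time (a new reading comes with each control period).
- ctrl.get_image(name): name is "side" or "top" or "wrist"; returns a dict with "img" (420x560x3 uint8, red, green, blue), "intrinsics" (3x3 intrinsics, pixels), "extrinsics" (4x4, takes a point from camera to world coordinates). Camera axes: x right, y up, looking along -z (the intrinsics and any distortion apply to the point x, -y, -z); pixel columns grow to the right and rows downward; lengths in mm; the calibration is good to about 2 mm. A picture is of the moment at which its call begins. There is no depth.
- ctrl.finish_job(): hands the job in; it is judged then, once.
Trained networks look in the newest picture that a camera, given by its name, has taken for a name from the list of things; names that differ only in an ending like _2 or _b are one class to them, and where a whole thing is asked for, a point or a joint stands for the part that bears it (a point fixed in the world has none). Each returns a list of dicts, best first, with "confidence" (0 to 1); they miss things now and then, are a little off and sometimes report something else, mostly with a low value. They report only what shows in the picture. A call takes as long as a camera call. They do not tell look-alikes from the thing itself.
- ctrl.find_in(camera, target): "position" ([row, column] in pixels, amid what is visible of it).
- ctrl.trace(camera, target): "mask" (420x560 bool, what is visible of it) and "position" ([row, column] in pixels, amid what is visible of it).
- ctrl.place_of(camera, target): "position" ([row, column] in pixels: a listed point, or the origin of a listed thing).
The state is a dict: "clock": time; "qpos": joint angles; "qd": joint speeds; "tau": joint torques, N m; "eef_pos": TCP position; "tool_rot": TCP orientation; "force": force on the tool from outside, world axes, zero at the start; "torque": the same for the moment, N m; "width": finger opening in mm; "gripper_force": force on a finger pad.
Only numpy, scipy, OpenCV 4.12 (cv2) and the standard library are available. Lean on these libraries where they do the work, as an engineer would, in place of code of your own. Each camera call takes 0.05 s, during which the arm holds its last target. There are 200 camera calls.

## Working session

There is one attempt and no reset: what is moved stays moved. The work goes in short steps, Python scripts to look and compute and a shell command to move; the robot and the scene stay as the last step left them, time stands still between calls to the robot, and variables do not carry over. Pictures are saved under pics/ and viewed, at most 10 in all, crops included, and the job is handed in when it is done.

```bash
mkdir -p pics
cat > h.py <<'E'
import numpy as np, cv2
from cell import ctrl
def ray(im,rc):
    K=np.array(im["intrinsics"]);E=np.array(im["extrinsics"])
    d=np.linalg.inv(K)@[rc[1],rc[0],1]; d=np.array([d[0],-d[1],-d[2]])
    return E[:3,3],E[:3,:3]@d
def atz(im,rc,z):
    o,d=ray(im,rc); return (o+d*(z-o[2])/d[2]).round(1)
def proj(im,p):
    K=np.array(im["intrinsics"]);E=np.linalg.inv(np.array(im["extrinsics"]))
    c=E[:3,:3]@np.array(p)+E[:3,3]; c=K@[c[0],-c[1],-c[2]]; return c[:2]/c[2]
def save(im,n,s=1): cv2.imwrite(f"pics/{n}.png",cv2.resize(im["img"][:,:,::-1],None,fx=s,fy=s))
E
python3 - <<'E'
from h import *
for c in("top","side"):
    im=ctrl.get_image(c); save(im,c+"0",1.4); print(c,np.array(im["extrinsics"])[:3,3].round())
    for t,z in(("large_tin",0),("middle_tin",0),("small_tin",0),("large_tin_lid_top",58),("middle_tin_lid_top",49),("middle_tin_lid_end",54),("small_tin_lid_top",44)):
        print(t,[(np.round(r["position"]),round(r["confidence"],2),atz(im,r["position"],z)) for r in ctrl.place_of(c,t)[:3]])
print(ctrl.read_state())
E
```

```text
top [ 351.   -3. 1583.]
large_tin [(array([241., 362.]), 0.86, array([ 523.9, -240.9,    0. ]))]
middle_tin [(array([305., 216.]), 0.97, array([343. , 186.5,   0. ])), (array([248., 195.]), 0.95, array([509.7, 251.4,   0. ])), (array([284., 306.]), 0.58, array([400.5, -74.4,   0. ]))]
small_tin [(array([233., 273.]), 0.72, array([550.5,  20.4,   0. ]))]
large_tin_lid_top [(array([238., 369.]), 0.55, array([ 527.8, -252.4,   58. ]))]
middle_tin_lid_top [(array([285., 304.]), 0.97, array([397.3, -67.6,  49. ])), (array([245., 189.]), 0.86, array([515.1, 260. ,  49. ])), (array([130., 290.]), 0.79, array([852.9, -32.9,  49. ]))]
middle_tin_lid_end [(array([236., 202.]), 0.92, array([539.6, 221.1,  54. ])), (array([271., 307.]), 0.89, array([435.7, -76.4,  54. ])), (array([311., 201.]), 0.74, array([328.8, 223.4,  54. ]))]
small_tin_lid_top [(array([228., 270.]), 0.72, array([559.3,  28.5,  44. ]))]
side [ 360. 1131. 1030.]
large_tin [(array([193., 318.]), 0.59, array([ 514.8, -260.8,    0. ]))]
middle_tin [(array([223., 205.]), 0.73, array([851.2, -28.8,   0. ])), (array([295., 361.]), 
[... 763 characters left out ...]
4.4,  44. ]))]
{'clock': 0.8, 'qpos': array([ 1.2692139 ,  0.62837823,  0.03848156,  1.51735928, -0.02701004,
        0.99631824, -0.02000112]), 'qd': array([ 0.00130316, -0.00069005, -0.00143349, -0.00208127,  0.00022083,
        0.00049457,  0.00081633]), 'tau': array([ 8.21741105e-04, -5.63211823e+01,  1.22502029e+00, -1.93776745e+01,
        1.07735334e-02,  1.39018339e-03, -1.65957999e-05]), 'eef_pos': array([ 151.89080139, -632.03696298,  231.34026093]), 'tool_rot': array([ 3.14153916e+00, -5.82557579e-05,  2.35766676e-01]), 'force': array([ 0.92923693, -0.32383778, -0.35150794]), 'torque': array([-0.00473603,  0.04708797, -0.03331882]), 'gripper_force': 0.0, 'width': 85.5609594626421}
```

View pics/top0.png

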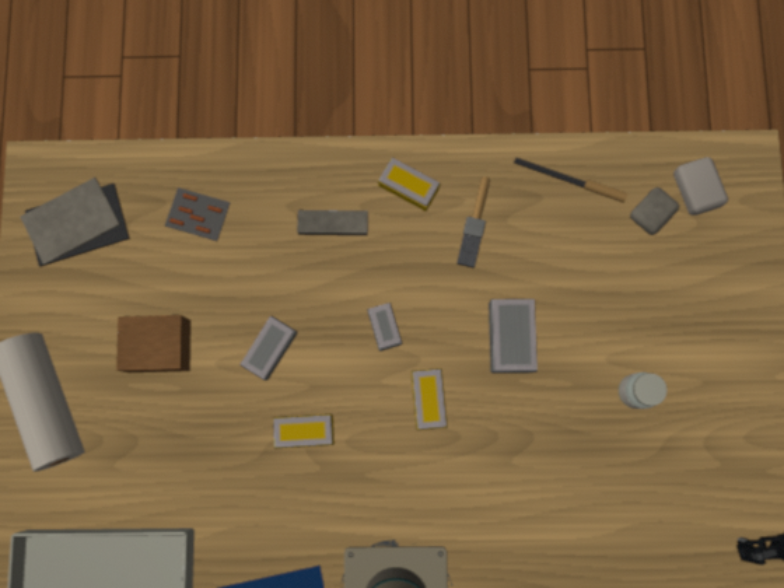

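View pics/side0.png

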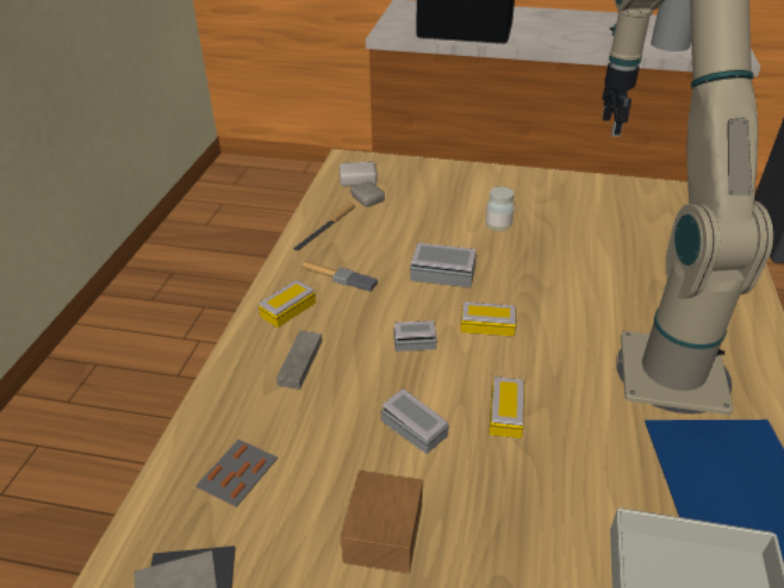

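The pictures show the steel tins with grey lids: the large one at top-view pixel ~(367,239), the small at (275,233) and the middle at (192,248). The three tins with yellow labels are look-alikes. Next I fit box silhouettes to the masks in both views.

```bash
cat >> h.py <<'E'
from scipy.optimize import minimize
DIM={"large_tin":(150,90,42,8),"middle_tin":(120,62,34,8),"small_tin":(90,50,28,8)}
def hull(im,p,t,z0=0,lift=6):
    L,W,H,l=DIM[t];c,s=np.cos(p[2]),np.sin(p[2]);pts=[]
    for m,z in((0,0),(0,H),(2,H+l+lift)):
        for a in(-1,1):
            for b in(-1,1):
                u,v=a*(L/2-m),b*(W/2-m);pts.append(proj(im,[p[0]+c*u-s*v,p[1]+s*u+c*v,z0+z]))
    return cv2.convexHull(np.array(pts,np.float32))
def fill(h,S=4):
    m=np.zeros((420*S,560*S),np.uint8);cv2.fillConvexPoly(m,np.round((h+.5)*S-.5).astype(np.int32),1);return m
def fit(ims,masks,t,p0,z0=0,lift=6):
    M=[cv2.resize(m.astype(np.float32),None,fx=4,fy=4)>.5 for m in masks]
    def f(q):
        p=[q[0],q[1],q[2]/50];c=0
        for im,m in zip(ims,M):
            h=fill(hull(im,p,t,z0,lift))>0;c+=1-(h&m).sum()/(h|m).sum()
        return c
    best=min((minimize(f,[p0[0],p0[1],50*y],method="Nelder-Mead",options=dict(initial_simplex=np.array([p0[0],p0[1],50*y])+np.array([[0,0,0],[8,0,0],[0,8,0],[0,0,8]]),xatol=.2,fatol=1e-4)) for y in p0[2]),key=lambda r:r.fun)
    return best.x[:2].round(1),round(best.x[2]/50,3),round(best.fun,3)
def pick(c,t,im,p0,z=25):
    uv=proj(im,[p0[0],p0[1],z])[::-1]
    r=ctrl.trace(c,t); 
    r=[a for a in r if np.hypot(*(np.array(a["position"])-uv))<15]
    return r[0]["mask"] if r else None
E
python3 - <<'E'
from h import *
P={"large_tin":(522,-245),"middle_tin":(510,250),"small_tin":(550,20)}
I={c:ctrl.get_image(c) for c in("top","side")}
for t,p in P.items():
    m={c:pick(c,t,I[c],p) for c in I}
    m={c:v for c,v in m.items() if v is not None}
    for cs in (list(m),["top"],["side"]):
        if all(c in m for c in cs): print(t,cs,fit([I[c] for c in cs],[m[c] for c in cs],t,(*p,np.arange(0,3.1,.5))))
E
```

```text
large_tin ['top', 'side'] (array([ 521.7, -248.3]), np.float64(-0.002), np.float64(0.135))
large_tin ['top'] (array([ 526. , -249.1]), np.float64(3.148), np.float64(0.058))
large_tin ['side'] (array([ 520.2, -247.7]), np.float64(-0.017), np.float64(0.037))
middle_tin ['top', 'side'] (array([505.6, 255.8]), np.float64(2.579), np.float64(0.16))
middle_tin ['top'] (array([507.1, 255.6]), np.float64(2.588), np.float64(0.046))
middle_tin ['side'] (array([502.7, 259.3]), np.float64(-0.643), np.float64(0.079))
small_tin ['top', 'side'] (array([547.5,  15.2]), np.float64(3.411), np.float64(0.197))
small_tin ['top'] (array([549.2,  15.3]), np.float64(3.408), np.float64(0.047))
small_tin ['side'] (array([543.5,  15.9]), np.float64(0.215), np.float64(0.088))
```

```bash
R='[.9,-.575,0,0]'; python3 -m crank '[[[0.9,-0.575,0,0],[0.9,-0.575,0,0],[0.9,-0.575,0,0],[0.9,-0.575,0,0],[0.9,-0.575,0,0],[0.9,-0.575,0,0],[0.9,-0.575,0,0],[0.9,-0.575,0,0],[0.9,-0.575,0,0],[0.9,-0.575,0,0]]]' 1; python3 -m crank '[[[0.9,-0.575,0,0],[0.9,-0.575,0,0],[0.9,-0.575,0,0],[0.9,-0.575,0,0],[0.9,-0.575,0,0],[0.9,-0.575,0,0],[0.9,-0.575,0,0],[0.9,-0.575,0,0],[0.9,-0.575,0,0],[0.9,-0.575,0,0],[0,0,0,0],[0,0,0,0]]]' 1
cat > g.py <<'E'
import sys; from h import *
s=ctrl.read_state(); t=np.array([float(v) for v in sys.argv[1:5]]); y=s["tool_rot"][2]
d=t[:3]-s["eef_pos"]; c,n=np.cos(y),np.sin(y)
print("clock",s["clock"],"pos",s["eef_pos"].round(1),"rot",s["tool_rot"].round(3),"q",s["qpos"].round(2),"F",s["force"].round(1),"w",round(s["width"],1))
print("units dx %.2f dy %.2f dz %.2f turn %.2f"%((c*d[0]+n*d[1])/25,(n*d[0]-c*d[1])/25,-d[2]/25,-((t[3]-y+np.pi/2)%np.pi-np.pi/2)/.08))
E
python3 g.py 522 -248 75 0.236
```

```text
clock: 2.03
eef_pos: [337.9, -438.7, 231.5]
tool_rot: [3.141, -0.0, 0.236]
force: [0.4, 0.4, 0.0]
width: -0.2
gripper_force: 0.0
clock: 3.03
eef_pos: [523.5, -245.5, 231.3]
tool_rot: [-3.141, -0.001, 0.24]
force: [-0.5, -0.7, -1.0]
width: 0.2
gripper_force: 0.0
clock 3.0333 pos [ 523.5 -245.5  231.3] rot [-3.141e+00 -1.000e-03  2.400e-01] q [ 0.38  0.52  0.02  1.72 -0.01  0.89 -0.93] F [-0.5 -0.7 -1. ] w 0.2
units dx -0.08 dy 0.08 dz 6.25 turn 0.05
```

```bash
python3 -m crank '[[[0,0,0.9,0],[0,0,0.9,0],[0,0,0.9,0],[0,0,0.9,0],[0,0,0.9,0],[0,0,0.9,0],[0,0,0.8,0],[0,0,0.2,0],[0,0,0.2,0],[0,0,0.2,0],[0,0,0.2,0],[0,0,0.1,0]]]'; python3 -m crank '[[[0,0,0.1,0],[0,0,0,0]]]';python3 -m crank '[[[0,0,0.1,0],[0,0,0,0]]]'
```

```text
clock: 4.03
eef_pos: [522.7, -248.0, 54.5]
tool_rot: [3.14, -0.001, 0.235]
force: [-1.2, 0.7, 7.0]
width: 0.0
gripper_force: 2.8
clock: 4.2
eef_pos: [522.8, -247.9, 52.0]
tool_rot: [3.14, -0.001, 0.236]
force: [0.1, -0.9, 0.7]
width: -0.0
gripper_force: 0.3
clock: 4.37
eef_pos: [522.7, -247.9, 50.0]
tool_rot: [3.14, -0.001, 0.236]
force: [-2.1, -1.4, 8.4]
width: -0.0
gripper_force: 3.9
```

Run:
```python
from h import *
im=ctrl.get_image("side")
uv=proj(im,[522,-248,40]).astype(int);c=dict(im);c["img"]=im["img"][uv[1]-50:uv[1]+50,uv[0]-60:uv[0]+60];save(c,"p1",6)
```

```text
(no output)
```

View pics/p1.png

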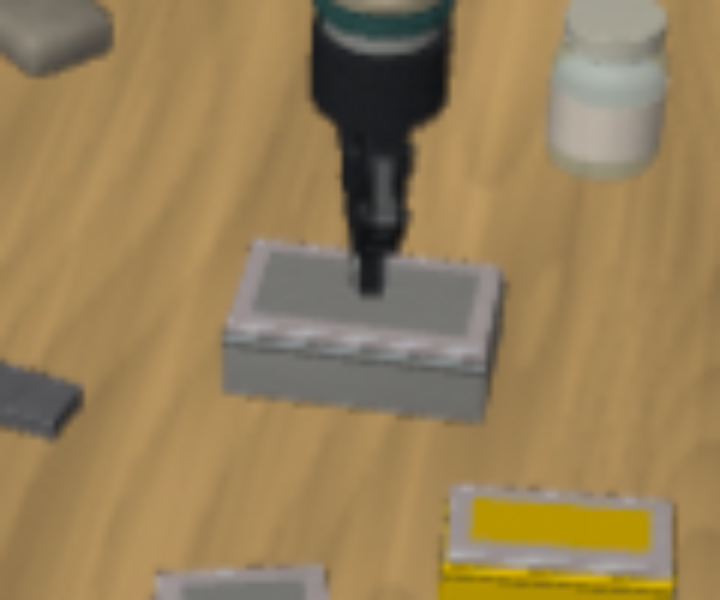

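The fingers are centred on the large lid (crop pixel ~370,290) with the TCP at 50 mm. I push a bit further to confirm it has stopped, then move to the small tin.

```bash
python3 -m crank '[[[0,0,0.1,0],[0,0,0,0],[0,0,0,0]]]';python3 -m crank '[[[0,0,0.06,0],[0,0,0,0],[0,0,0,0]]]'; python3 -m crank '[[[0,0,-0.8,0],[0,0,-0.8,0],[0,0,-0.8,0],[0.3,-0.85,0,0],[0.3,-0.85,0,0],[0.3,-0.85,0,0],[0.3,-0.85,0,0],[0.3,-0.85,0,0],[0.3,-0.85,0,0],[0.3,-0.85,0,0],[0.3,-0.85,0,0],[0.3,-0.85,0,0]]]';python3 -m crank '[[[0.3,-0.85,0,0],[0.3,-0.85,0,0],[0.15,-0.6,0,0],[0,0,0,0],[0,0,0,0]]]';python3 g.py 548 15.5 48 0.236
```

```text
clock: 4.67
eef_pos: [522.8, -247.9, 49.8]
tool_rot: [3.14, -0.002, 0.236]
force: [-5.9, 1.2, 26.8]
width: -0.0
gripper_force: 13.3
clock: 4.92
eef_pos: [522.8, -248.0, 49.7]
tool_rot: [3.14, -0.002, 0.235]
force: [-8.7, 3.4, 38.2]
width: -0.3
gripper_force: 18.9
clock: 5.92
eef_pos: [543.4, -44.3, 105.1]
tool_rot: [-3.142, -0.001, 0.236]
force: [0.6, -0.3, 0.2]
width: -0.1
gripper_force: 0.0
clock: 6.33
eef_pos: [548.0, 15.5, 105.0]
tool_rot: [-3.142, -0.0, 0.238]
force: [0.2, -0.7, 0.5]
width: 0.2
gripper_force: 0.0
clock 6.3333 pos [548.   15.5 105. ] rot [-3.142 -0.     0.238] q [-0.12  0.66  0.06  1.92 -0.07  0.56 -1.34] F [ 0.2 -0.7  0.5] w 0.2
units dx -0.00 dy 0.00 dz 2.28 turn 0.03
```

```bash
python3 -m crank '[[[0,0,0.8,0],[0,0,0.8,0],[0,0,0.4,0],[0,0,0.2,0],[0,0,0.2,0],[0,0,0.2,0],[0,0,0.15,0],[0,0,0,0],[0,0,0,0]]]';python3 -m crank '[[[0,0,0.08,0],[0,0,0,0],[0,0,0,0]]]'; python3 -m crank '[[[0,0,0.06,0],[0,0,0,0],[0,0,0,0]]]'
```

```text
clock: 7.08
eef_pos: [548.6, 14.7, 36.3]
tool_rot: [3.141, -0.001, 0.236]
force: [0.2, -0.3, -0.2]
width: -0.1
gripper_force: 0.0
clock: 7.33
eef_pos: [548.7, 14.8, 35.9]
tool_rot: [3.141, -0.002, 0.236]
force: [-3.7, -0.2, 15.9]
width: 0.1
gripper_force: 7.7
clock: 7.58
eef_pos: [548.7, 14.8, 35.8]
tool_rot: [3.141, -0.002, 0.236]
force: [-5.4, -1.0, 27.8]
width: 0.1
gripper_force: 14.1
```

```bash
python3 -m crank '[[[0,0,-0.8,0],[0,0,-0.8,0],[0,0,-0.8,0],[0.18,-0.86,0,0],[0.18,-0.86,0,0],[0.18,-0.86,0,0],[0.18,-0.86,0,0],[0.18,-0.86,0,0],[0.18,-0.86,0,0],[0.18,-0.86,0,0],[0.18,-0.86,0,0],[0.18,-0.86,0,0]]]';python3 -m crank '[[[0.18,-0.86,0,0],[0,0,0,0.9],[0,0,0,0.9],[0,0,0,0.9],[0,0,0,0.9],[0,0,0,0.9],[0,0,0,0.9],[0,0,0,0.9],[0,0,0,0.9],[0,0,0,0.9],[0,0,0,0.9],[0,0,0,0.9]]]';python3 -m crank '[[[0,0,0,0]]]'; python3 g.py 541.6 233.3 60 -0.557
```

```text
clock: 8.58
eef_pos: [542.2, 214.0, 92.8]
tool_rot: [-3.141, -0.001, 0.236]
force: [0.3, 0.1, -0.9]
width: 0.1
gripper_force: 0.0
clock: 9.58
eef_pos: [541.6, 234.9, 92.7]
tool_rot: [-3.141, -0.0, -0.559]
force: [1.1, -0.7, -0.2]
width: 0.0
gripper_force: 0.0
clock: 9.67
eef_pos: [541.6, 234.9, 92.6]
tool_rot: [-3.141, -0.0, -0.557]
force: [-0.5, -0.3, -0.1]
width: -0.2
gripper_force: 0.0
clock 9.6667 pos [541.6 234.9  92.6] rot [-3.141 -0.    -0.557] q [-0.66  0.75  0.33  1.81 -0.38  0.64 -2.24] F [-0.5 -0.3 -0.1] w -0.2
units dx 0.04 dy 0.05 dz 1.30 turn -0.00
```

```bash
python3 -m crank '[[[0,0,0.7,0],[0,0,0.4,0],[0,0,0.2,0],[0,0,0.2,0],[0,0,0.2,0],[0,0,0.2,0],[0,0,0.12,0],[0,0,0,0],[0,0,0,0]]]';python3 -m crank '[[[0,0,0.1,0],[0,0,0,0],[0,0,0,0]]]'; python3 -m crank '[[[0,0,0.06,0],[0,0,0,0],[0,0,0,0]]]'
```

```text
clock: 10.42
eef_pos: [541.6, 234.3, 42.0]
tool_rot: [-3.141, 0.0, -0.556]
force: [0.0, 0.2, -0.0]
width: -0.1
gripper_force: 0.2
clock: 10.67
eef_pos: [541.7, 234.3, 41.4]
tool_rot: [-3.14, 0.0, -0.556]
force: [-3.7, -1.3, 15.4]
width: 0.4
gripper_force: 7.7
clock: 10.92
eef_pos: [541.8, 234.4, 41.1]
tool_rot: [-3.14, 0.0, -0.556]
force: [-6.5, -3.0, 24.0]
width: 0.1
gripper_force: 12.3
```

```bash
python3 -m crank '[[[0,0,-0.9,0],[0,0,-0.9,0],[0,0,-0.9,0],[-0.85,0,-0.9,0],[-0.85,0,-0.9,0],[0,0,-0.9,0],[0,0,-0.9,0],[0,0,0,0]]]' -1
python3 - <<'E'
from h import *
I={c:ctrl.get_image(c) for c in("side","wrist")}
save(I["wrist"],"w1",1.2)
print(np.array(I["wrist"]["extrinsics"]).round(2), ctrl.read_state()["eef_pos"])
for c in I:
  m=pick(c,"middle_tin",I[c],(506,255.5)) 
  if m is not None: print(c,fit([I[c]],[m],"middle_tin",(506,255.5,[-.557]),lift=0))
for t in("middle_tin_lid","middle_tin_lid_top","middle_tin_lid_end","middle_tin"):
  print(t,[(np.round(r["position"]),round(r["confidence"],2),atz(I["wrist"],r["position"],0 if t=="middle_tin" else 42)) for r in ctrl.place_of("wrist",t)[:3]])
E
```

```text
clock: 11.58
eef_pos: [507.5, 258.2, 199.8]
tool_rot: [-3.135, -0.004, -0.555]
force: [1.7, 0.4, -0.2]
width: 85.2
gripper_force: 0.0
[[-5.3000e-01  8.1000e-01  2.5000e-01  5.7046e+02]
 [-8.5000e-01 -5.0000e-01 -1.6000e-01  2.1792e+02]
 [-0.0000e+00 -2.9000e-01  9.6000e-01  3.4177e+02]
 [ 0.0000e+00  0.0000e+00  0.0000e+00  1.0000e+00]] [505.63970658 257.19854674 196.32836183]
side (array([502.5, 257.1]), np.float64(-0.586), np.float64(0.074))
wrist (array([504.7, 257.9]), np.float64(-0.573), np.float64(0.024))Traceback (most recent call last):
  File "<stdin>", line 9, in <module>
ValueError: it knows: brush, carton, jar, large_tin, large_tin_lid_top, middle_tin, middle_tin_lid_end, middle_tin_lid_top, small_tin, small_tin_lid_top, whetstone
```

View pics/w1.png

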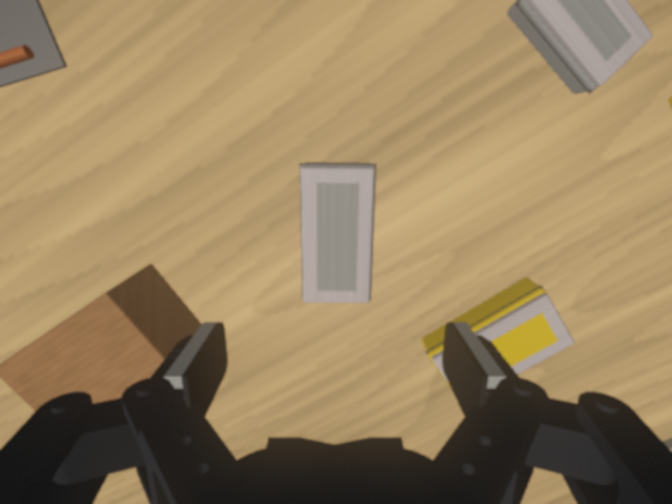

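The tin is in view at wrist pixel ~(337,230) of the picture, lid flat, with the carton and the yellow look-alike clear of the fingers. The wrist fit gives (504.7, 257.9, -0.573).

```bash
python3 g.py 504.7 257.6 -2 -0.573
```

```text
clock 11.7833 pos [504.7 256.6 194.7] rot [ 3.14e+00  1.00e-03 -5.56e-01] q [-0.79  0.59  0.42  1.8  -0.31  0.82 -2.35] F [-0.1 -0.  -1.1] w 85.2
units dx -0.02 dy -0.03 dz 7.87 turn 0.21
```

```bash
python3 -m crank '[[[-0.02,-0.03,0.9,0.2],[0,0,0.9,0],[0,0,0.9,0],[0,0,0.9,0],[0,0,0.9,0],[0,0,0.9,0],[0,0,0.9,0],[0,0,0.7,0],[0,0,0.5,0],[0,0,0.35,0],[0,0,0,0],[0,0,0,0]]]' -1; python3 -m crank '[[[0,0,0,0],[0,0,0,0],[0,0,0,0],[0,0,0,0],[0,0,0,0],[0,0,0,0]]]' 1;  python3 g.py 504.7 257.6 -2 -0.573
```

```text
clock: 12.78
eef_pos: [505.4, 257.3, -0.9]
tool_rot: [3.141, 0.0, -0.573]
force: [0.2, -0.8, -0.4]
width: 85.0
gripper_force: 0.0
clock: 13.28
eef_pos: [506.0, 257.7, 0.6]
tool_rot: [-3.14, -0.001, -0.572]
force: [-0.4, -0.7, 6.4]
width: 61.4
gripper_force: 67.2
clock 13.2833 pos [506.  257.7   0.6] rot [-3.14e+00 -1.00e-03 -5.72e-01] q [-0.67  0.87  0.24  1.9  -0.46  0.42 -2.23] F [-0.4 -0.7  6.4] w 61.4
units dx -0.04 dy 0.03 dz 0.10 turn 0.01
```

```bash
python3 -m crank '[[[0,0,-0.3,0],[0,0,-0.6,0],[0,0,-0.8,0],[0,0,-0.9,0],[0,0,-0.9,0],[0,0,-0.9,0],[0,0,-0.5,0],[0,0,0,0]]]' 1
python3 - <<'E'
from h import *
for t,p,z in(("large_tin",(522,-248),25),("small_tin",(548,15.5),18)):
  y=[0.] if t[0]=="l" else [.267]
  for c in("top","side"):
    im=ctrl.get_image(c); m=pick(c,t,im,p,z)
    if m is not None: print(t,c,fit([im],[m],t,(*p,y),lift=0))
E
python3 g.py 522 -248 125 0
```

```text
clock: 13.95
eef_pos: [506.9, 258.4, 124.8]
tool_rot: [-3.137, -0.002, -0.572]
force: [0.5, 0.8, -4.4]
width: 61.0
gripper_force: 66.8
large_tin top (array([ 525.1, -249. ]), np.float64(0.002), np.float64(0.038))
large_tin side (array([ 516.3, -247.8]), np.float64(0.078), np.float64(0.486))
small_tin top (array([549.6,  14.5]), np.float64(0.286), np.float64(0.08))
clock 14.35 pos [504.9 257.2 120.8] rot [ 3.14e+00  1.00e-03 -5.72e-01] q [-0.75  0.69  0.37  1.86 -0.38  0.66 -2.31] F [-0.7 -0.1 -4.2] w 61.1
units dx 11.52 dy 16.62 dz -0.17 turn -7.15
```

```bash
python3 -m crank '[[[0,0,-0.3,-0.9],[0,0,-0.3,-0.9],[0,0,0,-0.9],[0,0,0,-0.9],[0,0,0,-0.9],[0,0,0,-0.9],[0,0,0,-0.9],[0,0,0,-0.85],[0,0,0,0],[0.04,0.4,0,0],[0.04,0.7,0,0],[0.04,0.9,0,0]]]' 1;python3 -m crank '[[[0.04,0.9,0,0],[0.04,0.9,0,0],[0.04,0.9,0,0],[0.04,0.9,0,0],[0.04,0.9,0,0],[0.04,0.9,0,0],[0.04,0.9,0,0],[0.04,0.9,0,0],[0.04,0.9,0,0],[0.04,0.9,0,0],[0.04,0.9,0,0],[0.04,0.9,0,0]]]' 1; python3 -m crank '[[[0.04,0.9,0,0],[0.04,0.6,0,0],[0.04,0.3,0,0],[0,0,0,0],[0,0,0,0],[0,0,0,0]]]' 1
python3 - <<'E'
from h import *
im=ctrl.get_image("wrist"); save(im,"w2",1.2)
m=pick("wrist","large_tin",im,(523,-248.5)); print(proj(im,[523,-248,25]))
if m is not None: print(fit([im],[m],"large_tin",(523,-248.5,[0]),lift=0),np.argwhere(m).min(0),np.argwhere(m).max(0))
E
python3 g.py 523 -248.5 130 0
```

```text
clock: 15.35
eef_pos: [508.3, 208.0, 136.5]
tool_rot: [-3.141, 0.0, 0.0]
force: [-0.2, -0.4, -4.3]
width: 61.4
gripper_force: 66.5
clock: 16.35
eef_pos: [519.8, -64.6, 136.7]
tool_rot: [3.141, 0.001, -0.003]
force: [0.1, 0.5, -4.5]
width: 61.0
gripper_force: 66.5
clock: 16.85
eef_pos: [523.2, -105.8, 136.6]
tool_rot: [-3.14, 0.001, 0.001]
force: [-0.5, -0.1, -4.1]
width: 60.7
gripper_force: 66.5
[444.73854748 209.37332815]
(array([ 523.8, -247.6]), np.float64(-0.001), np.float64(0.028)) [117 377] [299 536]
clock 16.95 pos [ 523.3 -105.8  136.7] rot [-3.141e+00  0.000e+00  2.000e-03] q [ 0.05  0.6   0.15  1.94 -0.15  0.62 -1.28] F [-0.9  0.4 -4.5] w 61.3
units dx -0.02 dy 5.71 dz 0.27 turn 0.02
```

View pics/w2.png

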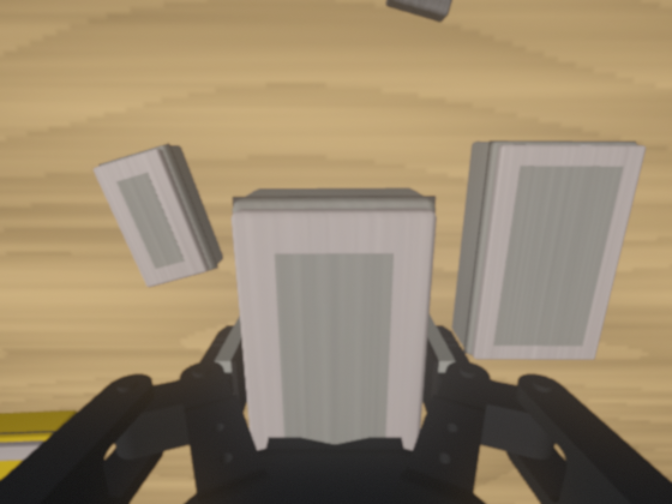

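The picture shows the middle tin held squarely and the large tin at the right (~(555,250) in the picture), with no gap under its lid. I set the middle tin down.

```bash
python3 -m crank '[[[0.05,0.4,0,0],[0,0.8,0,0],[0,0.9,0,0],[0,0.9,0,0],[0,0.9,0,0],[0,0.9,0,0],[0,0.57,0,0],[0,0.3,0,0],[0,0,0,0],[0,0,0.6,0],[0,0,0.8,0],[0,0,0.8,0]]]' 1;python3 -m crank '[[[0,0,0.6,0],[0,0,0.3,0],[0,0,0.1,0],[0,0,0,0],[0,0,0,0],[0,0,0,0]]]' 1;python3 g.py 524.5 -247.6 50.6 0
```

```text
clock: 17.95
eef_pos: [525.5, -246.9, 81.7]
tool_rot: [-3.14, -0.001, 0.002]
force: [0.5, -0.2, -4.8]
width: 61.0
gripper_force: 66.8
clock: 18.45
eef_pos: [525.5, -249.3, 57.9]
tool_rot: [3.141, -0.002, 0.0]
force: [0.2, 0.2, -5.2]
width: 61.2
gripper_force: 66.5
clock 18.45 pos [ 525.5 -249.3   57.9] rot [ 3.141e+00 -2.000e-03  0.000e+00] q [ 0.33  0.77  0.1   1.85 -0.15  0.53 -1.04] F [ 0.2  0.2 -5.2] w 61.2
units dx -0.04 dy -0.07 dz 0.29 turn 0.00
```

```bash
python3 -m crank '[[[-0.02,-0.06,0.1,0],[0,0,0.06,0],[0,0,0,0],[0,0,0,0]]]' 1;python3 -m crank '[[[0,0,0.05,0],[0,0,0,0],[0,0,0,0]]]' 1;python3 -m crank '[[[0,0,0.04,0],[0,0,0,0],[0,0,0,0]]]' 1;python3 -m crank '[[[0,0,0.03,0],[0,0,0,0],[0,0,0,0]]]' 1
```

```text
clock: 18.78
eef_pos: [524.0, -247.6, 52.9]
tool_rot: [-3.142, -0.0, -0.0]
force: [-0.7, 0.4, -4.2]
width: 61.2
gripper_force: 66.5
clock: 19.03
eef_pos: [524.0, -247.7, 51.5]
tool_rot: [-3.142, 0.0, -0.0]
force: [0.3, 0.9, -4.7]
width: 61.2
gripper_force: 66.5
clock: 19.28
eef_pos: [524.2, -247.8, 50.6]
tool_rot: [3.141, -0.0, -0.0]
force: [0.7, 0.2, -3.3]
width: 61.1
gripper_force: 66.7
clock: 19.53
eef_pos: [524.2, -247.8, 50.6]
tool_rot: [3.142, -0.001, -0.0]
force: [-1.6, 0.6, 4.1]
width: 61.0
gripper_force: 67.5
```

```bash
python3 -m crank '[[[0,0,0,0],[0,0,0,0],[0,0,0,0],[0,0,0,0],[0,0,0,0]]]' -1;python3 -m crank '[[[0,0,-0.3,0],[0,0,-0.6,0],[0,0,-0.9,0],[0,0,-0.9,0],[0,0,-0.9,0],[0,0,-0.9,0],[0,0,-0.9,0],[0,0,0,0],[0,0,0,0]]]' -1
python3 - <<'E'
from h import *
im=ctrl.get_image("wrist"); save(im,"w3",1.2)
P={}
for t,p,z0,y in(("large_tin",(523.8,-247.6),0,0),("middle_tin",(524,-248),50,0)):
  m=pick("wrist",t,im,p,z0+25)
  if m is not None: print(t,fit([im],[m],t,(*p,[y]),z0=z0,lift=0))
E
python3 g.py 548 15 185 0.28
```

```text
clock: 19.95
eef_pos: [524.2, -247.7, 49.7]
tool_rot: [3.142, -0.0, -0.0]
force: [0.9, -1.0, 0.2]
width: 85.2
gripper_force: 0.0
clock: 20.7
eef_pos: [524.9, -248.1, 186.5]
tool_rot: [3.14, -0.003, -0.0]
force: [0.2, -0.6, -0.6]
width: 85.5
gripper_force: 0.0
large_tin (array([ 499.8, -242.6]), np.float64(0.02), np.float64(0.286))
middle_tin (array([ 523. , -247.3]), np.float64(-0.0), np.float64(0.02))
clock 20.85 pos [ 523.3 -247.3  183.9] rot [-3.141e+00  2.000e-03 -0.000e+00] q [ 0.3   0.59  0.15  1.77 -0.11  0.79 -1.07] F [ 0.4 -0.4  0.1] w 85.5
units dx 0.99 dy -10.49 dz -0.04 turn -3.50
```

View pics/w3.png

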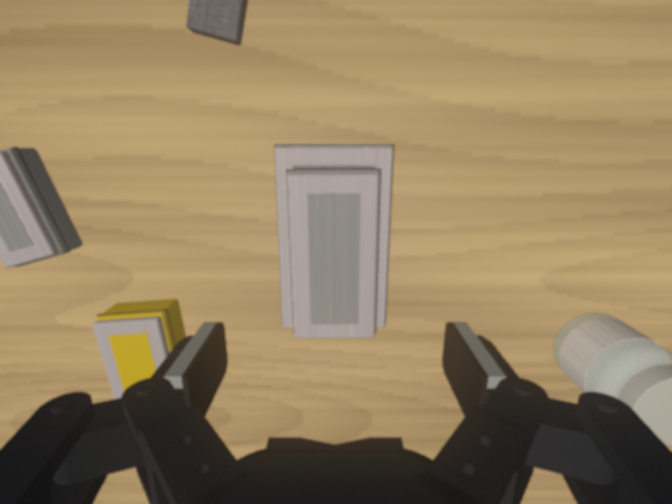

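The middle tin stands centred and square on the large one (at ~(335,250) in the picture). On to the small tin.

```bash
python3 -m crank '[[[0.08,-0.87,0,0],[0.08,-0.87,0,0],[0.08,-0.87,0,0],[0.08,-0.87,0,0],[0.08,-0.87,0,0],[0.08,-0.87,0,0],[0.08,-0.87,0,0],[0.08,-0.87,0,0],[0.08,-0.87,0,0],[0.08,-0.87,0,0],[0.08,-0.87,0,0],[0.08,-0.87,0,0]]]' -1;python3 -m crank '[[[0,0,0,-0.9],[0,0,0,-0.9],[0,0,0,-0.9],[0,0,0,-0.8],[0,0,0,0],[0,0,0,0]]]' -1
python3 - <<'E'
from h import *
im=ctrl.get_image("wrist"); m=pick("wrist","small_tin",im,(549,15),18)
if m is not None: print(fit([im],[m],"small_tin",(549,15,[.28]),lift=0))
E
python3 g.py 549 15 -1 0.28
```

```text
clock: 21.85
eef_pos: [547.3, 14.4, 183.6]
tool_rot: [3.141, 0.003, -0.0]
force: [0.1, -1.1, 1.4]
width: 85.2
gripper_force: 0.0
clock: 22.35
eef_pos: [547.5, 13.2, 183.9]
tool_rot: [-3.141, 0.002, 0.278]
force: [-0.6, -0.2, 0.4]
width: 85.3
gripper_force: 0.0
(array([546.5,  17.2]), np.float64(0.269), np.float64(0.024))
clock 22.45 pos [547.8  13.2 184.3] rot [-3.141e+00  1.000e-03  2.780e-01] q [-0.13  0.54  0.08  1.86 -0.06  0.75 -1.31] F [ 0.8  0.  -0.9] w 85.3
units dx 0.07 dy -0.06 dz 7.41 turn -0.02
```

```bash
python3 -m crank '[[[0,-0.16,0.85,0.1],[0,0,0.9,0],[0,0,0.9,0],[0,0,0.9,0],[0,0,0.9,0],[0,0,0.9,0],[0,0,0.8,0],[0,0,0.6,0],[0,0,0.35,0],[0,0,0.15,0],[0,0,0,0],[0,0,0,0]]]' -1; python3 -m crank '[[[0,0,0,0],[0,0,0,0],[0,0,0,0],[0,0,0,0],[0,0,0,0],[0,0,0,0]]]' 1;  python3 g.py 546.6 17.1 3 0.27
```

```text
clock: 23.45
eef_pos: [547.5, 17.1, 4.1]
tool_rot: [3.141, -0.001, 0.271]
force: [0.8, -0.4, 0.8]
width: 85.3
gripper_force: 0.0
clock: 23.95
eef_pos: [547.6, 17.1, 4.6]
tool_rot: [3.141, -0.002, 0.272]
force: [-0.8, -0.3, 5.7]
width: 48.9
gripper_force: 63.6
clock 23.95 pos [547.6  17.1   4.6] rot [ 3.141e+00 -2.000e-03  2.720e-01] q [-0.11  0.83  0.04  1.95 -0.09  0.35 -1.29] F [-0.8 -0.3  5.7] w 48.9
units dx -0.04 dy -0.01 dz 0.07 turn 0.02
```

```bash
python3 -m crank '[[[0,0,-0.3,0],[0,0,-0.6,0],[0,0,-0.9,0],[0,0,-0.9,0],[0,0,-0.9,0],[0,0,-0.9,0],[0,0,-0.9,0],[0,0,-0.4,0.85],[0,0,0,0.85],[0,0,0,0.85],[0,0,0,0.85],[0,0,0,0]]]' 1; python3 -m crank '[[[-0.08,0.4,0,0],[-0.08,0.7,0,0],[-0.08,0.87,0,0],[-0.08,0.87,0,0],[-0.08,0.87,0,0],[-0.08,0.87,0,0],[-0.08,0.87,0,0],[-0.08,0.87,0,0],[-0.08,0.87,0,0],[-0.08,0.87,0,0],[-0.08,0.87,0,0],[-0.08,0.87,0,0]]]' 1;python3 -m crank '[[[0,0.7,0,0],[0,0.4,0,0],[0,0.2,0,0],[0,0,0,0],[0,0,0,0],[0,0,0,0]]]' 1; python3 g.py 524 -247.3 97 0;python3 - <<'E'
from h import *
im=ctrl.get_image("wrist"); save(im,"w4",1.2); s=ctrl.read_state()["eef_pos"]; z0=s[2]-4.6
m=pick("wrist","small_tin",im,s[:2],s[2]+20)
if m is not None: print(fit([im],[m],"small_tin",(*s[:2],[0]),z0=z0,lift=0))
E
```

```text
clock: 24.95
eef_pos: [546.5, 17.2, 149.0]
tool_rot: [3.142, 0.0, -0.002]
force: [0.2, -0.5, -2.6]
width: 48.8
gripper_force: 62.6
clock: 25.95
eef_pos: [521.8, -229.8, 148.6]
tool_rot: [3.142, 0.001, 0.001]
force: [-0.5, -0.2, -2.9]
width: 48.9
gripper_force: 62.6
clock: 26.45
eef_pos: [523.1, -258.6, 148.5]
tool_rot: [-3.14, 0.0, 0.002]
force: [-0.4, -0.5, -2.5]
width: 49.1
gripper_force: 62.6
clock 26.45 pos [ 523.1 -258.6  148.5] rot [-3.14e+00  0.00e+00  2.00e-03] q [ 0.33  0.64  0.12  1.79 -0.11  0.72 -1.05] F [-0.4 -0.5 -2.5] w 49.1
units dx 0.04 dy -0.45 dz 2.06 turn 0.03
```

View pics/w4.png

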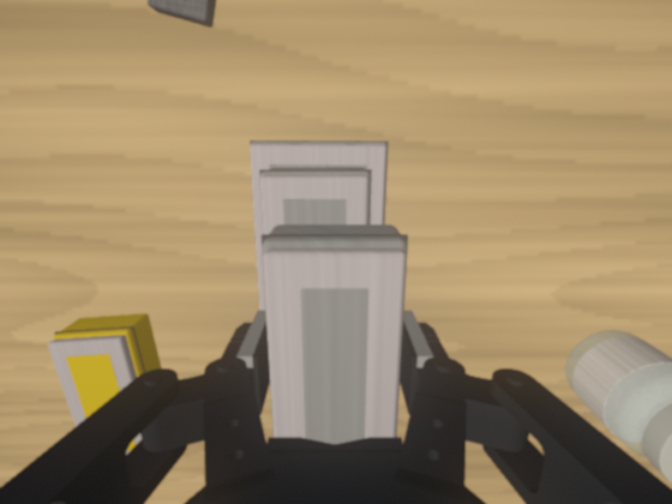

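The small tin is held square over the column, ~11 mm too far right. I correct that and lower it.

```bash
python3 -m crank '[[[0.04,-0.25,0,0],[0,-0.2,0,0],[0,0,0,0],[0,0,0.5,0],[0,0,0.7,0],[0,0,0.4,0],[0,0,0.2,0],[0,0,0,0],[0,0,0,0],[0,0,0,0]]]' 1;python3 g.py 524 -247.3 96.6 0
```

```text
clock: 27.38
eef_pos: [524.5, -249.4, 104.2]
tool_rot: [3.141, -0.001, -0.0]
force: [0.6, -1.3, -2.1]
width: 48.6
gripper_force: 62.6
clock 27.3833 pos [ 524.5 -249.4  104.2] rot [ 3.141e+00 -1.000e-03 -0.000e+00] q [ 0.33  0.7   0.11  1.83 -0.12  0.62 -1.06] F [ 0.6 -1.3 -2.1] w 48.6
units dx -0.02 dy -0.08 dz 0.31 turn -0.00
```

```bash
python3 -m crank '[[[-0.02,-0.07,0.1,0],[0,0,0.07,0],[0,0,0,0],[0,0,0,0]]]' 1;python3 -m crank '[[[0,0,0.05,0],[0,0,0,0],[0,0,0,0]]]' 1;python3 -m crank '[[[0,0,0.04,0],[0,0,0,0],[0,0,0,0]]]' 1;python3 -m crank '[[[0,0,0.03,0],[0,0,0,0],[0,0,0,0]]]' 1
```

```text
clock: 27.72
eef_pos: [523.5, -247.3, 99.4]
tool_rot: [-3.142, -0.0, -0.0]
force: [1.0, 0.3, -3.3]
width: 48.6
gripper_force: 62.6
clock: 27.97
eef_pos: [523.4, -247.4, 98.0]
tool_rot: [-3.142, 0.0, -0.0]
force: [-0.7, -0.4, -2.5]
width: 48.7
gripper_force: 62.6
clock: 28.22
eef_pos: [523.4, -247.3, 97.0]
tool_rot: [-3.142, 0.0, -0.0]
force: [0.7, -0.3, -2.2]
width: 49.1
gripper_force: 62.6
clock: 28.47
eef_pos: [523.6, -247.4, 96.6]
tool_rot: [3.141, -0.0, -0.0]
force: [-1.5, 0.2, 0.3]
width: 48.9
gripper_force: 62.9
```

Contact is made; I release and retreat.

```bash
python3 -m crank '[[[0,0,0.02,0],[0,0,0,0]]]' 1; python3 -m crank '[[[0,0,0,0],[0,0,0,0],[0,0,0,0],[0,0,0,0],[0,0,0,0]]]' -1;python3 -m crank '[[[0,0,-0.3,0],[0,0,-0.6,0],[0,0,-0.9,0],[0,0,-0.9,0],[0,0,-0.9,0],[0,0,-0.9,0],[0,0,-0.9,0],[0,0,0,0],[0,0,0,0]]]' -1
python3 - <<'E'
from h import *
im=ctrl.get_image("wrist"); save(im,"w5",1.2)
for t,p,z0 in(("middle_tin",(523,-247.5),50),("small_tin",(523,-247.5),92)):
  m=pick("wrist",t,im,p,z0+25)
  if m is not None: print(t,fit([im],[m],t,(*p,[0]),z0=z0,lift=0))
E
```

```text
clock: 28.63
eef_pos: [523.6, -247.4, 96.5]
tool_rot: [3.141, -0.0, -0.0]
force: [-1.8, 0.6, 4.2]
width: 48.8
gripper_force: 63.6
clock: 29.05
eef_pos: [523.5, -247.4, 95.7]
tool_rot: [-3.142, -0.0, -0.0]
force: [0.5, 0.4, 0.1]
width: 85.3
gripper_force: 0.0
clock: 29.8
eef_pos: [524.3, -247.7, 232.6]
tool_rot: [3.14, -0.003, -0.0]
force: [0.3, 0.6, -0.6]
width: 85.3
gripper_force: 0.0
small_tin (array([ 522.3, -246.6]), np.float64(0.01), np.float64(0.035))
```

View pics/w5.png

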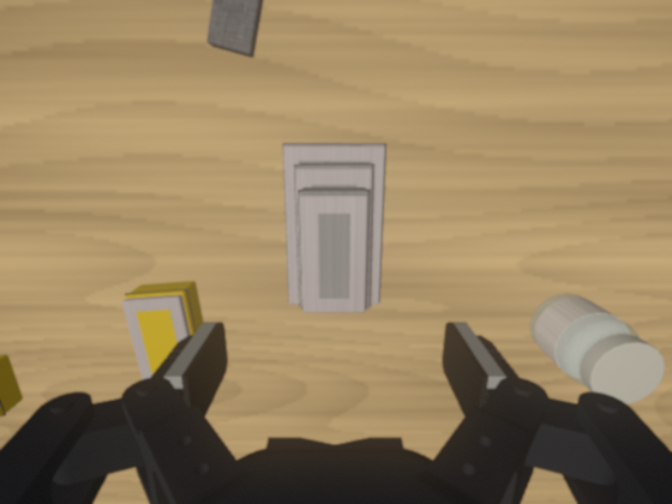

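The column at ~(335,230) in the picture is centred and square, and the gripper is clear of it. I hand in.

```bash
python3 -c "
from cell import ctrl
print(ctrl.finish_job())"
```

```text
the job is handed in; nothing more can be done
None
```

I pressed all three lids home, stacked the middle and small tins centred and square on the large one, and handed the job in at about 30 s; no verdict came back.

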